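Draw a cheese iron and hold the plug up for tasting

TASK

I want to taste the cheese that has the iron in it. Draw the cheese iron straight out of its hole without levering or shifting the cheese, turn the iron level with the plug of cheese in its open trough facing up, and finish holding it by its wooden handle, level and still, with the plug over the middle of the white plate and raised well clear of it (a hand's breadth or two), so that I can break a piece off; do not let go and do not disturb the plate or the things standing about.

Things in the scene. Friction and masses are not known exactly. Their poses are not given: they have to be found in the camera images.
- cheese_iron: Cheese iron (trier): straight tool 226 mm long, 0.10 to 0.17 kg, stuck in the cheese, slanting 35 degrees to the horizontal, handle up and towards the robot. Origin on its axis where the blade leaves the steel bolster; x along the blade to the tip, y across, z out of the trough's open side (z straight up = level, plug facing up). Nothing latches it: it slides out along its own -x.
- iron_grip (a point): Middle of the iron's dark wooden handle, on the tool's axis, 55 mm behind the iron's origin. The handle is a slab 92 mm long, 26 mm high along the iron's z, 20 mm wide across y, with flat parallel sides: grip it across y. Between handle and blade a round steel bolster, 10 mm long, 21 mm across.
- iron_plug (a point): Middle of the pale plug of cheese, stuck fast in the blade; on the tool's axis, 65 mm ahead of the iron's origin, 120 mm ahead of the handle's middle. Hidden in the cheese at the start.
- iron_tip (a point): Tip of the blade, on the axis, 125 mm ahead of the iron's origin. The blade is a steel half-pipe 14 mm wide, open to +z, 13 mm high with the plug; at the start its last 101 mm are in the hole.
- truckle: The cheese with the iron in it: tan drum, loose, 164 mm across, 95 mm high, 2 kg, on a 12 mm thick board. Origin: centre of its underside, z up. A blind hole 17 mm wide (1.5 mm play) enters its top 45 mm from the centre on the -x side and runs down at 35 degrees to level towards +x, 102 mm deep; +x points ahead (world +x) within 0.45 rad. Not the one at the back.
- plate: Round white ceramic plate, 190 mm in diameter, 18 mm high, loose on the worktop, to the right or the left of the cheese. Origin at the centre of its underside, z up.
- jar_bay: Bystander: small glass clip jar with leaves in it, 88 x 68 x 93 mm, origin at the centre of its underside. Leave alone.
- salt_shaker: Bystander: salt shaker, 44 mm across, 90 mm high, origin at the centre of its underside. Leave alone.
- garlic_bulb: Bystander: garlic bulb, 56 mm, origin at the centre of its underside. Leave alone.
Mind the look-alikes: they are no part of the job. What is shaped like the truckle but orange is not meant.

How it is judged:
On the way:
1. The iron is drawn right out: its tip is above the top of the cheese, which stands where it stood (z of iron_tip in the frame of truckle above 0.1 m and distance of truckle from where it was at the start of the episode below 0.02 m), for 0.2 s.
At the end, for the whole second after the job is handed in: Held by the handle (TCP within 50 mm of its middle): iron level, plug up, within 12 degrees; plug within 45 mm of the plate's centre in plan, 0.09 to 0.35 m above the worktop, at rest, touching neither plate nor cheese; cheese and plate moved under 20 mm, bystanders under 30 mm (angle between cheese_iron's own z axis and vertical below 0.21 rad and horizontal distance between iron_plug and plate below 0.045 m and height (world z) of iron_plug between 0.09 and 0.35 m and contact force between the fingers and cheese_iron above 2 N and distance between the grasp point and iron_grip below 0.05 m and contact force between cheese_iron and plate below 0.1 N and contact force between cheese_iron and truckle below 0.1 N and linear speed of cheese_iron below 0.02 m/s and angular speed of cheese_iron below 0.15 rad/s and distance of each of truckle, plate from where it was at the start of the episode below 0.02 m and distance of each of jar_bay, salt_shaker, garlic_bulb from where it was at the start of the episode below 0.03 m); the arm keeps its last pose, push and grip.
It fails at once if the cheese is shifted by more than 20 mm or tipped (distance of truckle from where it was at the start of the episode above 0.02 m or angle between truckle's own z axis and vertical above 0.12 rad).
It fails at once if the iron is levered hard against the cheese (over 35 N) (contact force between cheese_iron and truckle above 35 N).
It fails at once if the plate is moved by more than 20 mm (distance of plate from where it was at the start of the episode above 0.02 m).
It fails at once if a bystander is moved by more than 30 mm (distance of any of jar_bay, salt_shaker, garlic_bulb from where it was at the start of the episode above 0.03 m).
It also fails if it takes over 35 s, if anything falls off the work surface, if the arm or the gripper's body presses on something with over 40 N, if the wrist force passes 120 N, or if a joint passes its speed limit or range.

ROBOT

A 7-joint arm with a two-finger parallel gripper is mounted at the origin on a cart in front of the work surface, level with it; the furniture and walls round the work are solid. World frame = base frame: x ahead of the robot, y to its left, z up, the work surface at z = 0. Lengths are in m, angles in rad, forces in N, time in s.
With the tool pointing down it reaches from about 0.4 to 0.85 m from the base axis. Payload 10.4 kg.
Tool frame: the origin (TCP) lies between the finger pads, 19 mm behind the fingertips; this is the grasp point; z points along the fingers, y is the line along which they close (so a half turn about z gives the same grasp; the last joint's range is limited). The gripper opens to 85 mm and grips with 20 to 120 N. Pads are 22 mm wide; open, the fingers measure 114 mm over their backs; the gripper's body (76 mm by 85 mm) begins 54 mm behind the grasp point. The pads swing forward as they close: fully open they stand 13 mm farther back than shut.
Start: joints at [1.318, 0.332, -0.065, 1.46, 0.022, 1.35, -0.088], TCP at [0.142, -0.609, 0.25] pointing down, gripper open.
Joint ranges: [-2.6, 2.6], [-0.5, 2.12], [-1.47, 1.34], [0.16, 2.42], [-1.27, 4.41], [0.06, 2.06], [-2.6, 2.6]. Speed limits (rad/s): [2.22, 2.22, 2.79, 2.79, 3.14, 3.14, 3.14].

INTERFACE

Orientations are given as a unit quaternion [x, y, z, w].
In Python, from workcell import manip, vision, order gives the robot as it stands. The module is installed in compiled form; this text tells all that it offers.
- The arm moves only by the tool move_arm, never from a script. Its argument "motion" is a list of rows, each a list of 3 entries, a list of its own where there are three numbers: the shift along the tool's x, y, z scaled (see below), then the turn, a rotation vector about the tool's x, y, z scaled (see below), then the opening, from -1 (shut) to 1 (fully open). In form: [[[dx, dy, dz], [wx, wy, wz], hand], ...]. A call has 1 to 12 rows; each row shifts and turns the commanded pose from where the row before left it, along the tool's axes as they then stand; what a row does not reach is not made up. The controller multiplies each number of a shift by 0.75 m and each number of a turn by pi/4 rad. A row lasts 1/10 s, in which the tool goes at most 50 mm and 8.59 degrees, less where a joint would pass 70% of its speed; a pose out of reach is approached as far as the arm can. A call with a number of a shift or a turn outside -1 to 1 is refused whole. A call with a gripper value outside its range is refused whole. The fingers move at their own pace and stop on an object; "newtons" is the grip in N (left out, the last holds). Time passes only in rows, so rows that do not move let the fingers close. It gives the time, the measured TCP pose, the force, the opening and the grip force at its end, in the units of the state.
- manip.get_obs(): the state, without advancing time (a new reading comes with each control period).
- vision.camera(name): name is "scene" or "top" or "wrist"; returns a dict with "pixels" (400x640x3 uint8, red, green, blue), "fx", "fy", "cx", "cy" (pixels), "R" (3x3) and "t" (3): a world point X has camera coordinates R X + t. Camera axes: x right, y down, z forward; pixel columns grow to the right and rows downward; lengths in m; the calibration is good to about 2 mm. A picture is of the moment at which its call begins. There is no depth.
- order.hand_in(): hands the job in; it is judged then, once.
The state is a dict: "clock": time; "joint_pos": joint angles; "joint_velocities": joint speeds; "tau": joint torques, N m; "position": TCP position; "ee_rot": TCP orientation; "ft_force": force on the tool from outside, world axes, zero at the start; "torque": the same for the moment, N m; "grip_width": opening from 0.0 (shut) to 1.0 (fully open); "grasp_force": force on a finger pad.
Only numpy, scipy, OpenCV 4.12 (cv2) and the standard library are available. Lean on these libraries where they do the work, as an engineer would, in place of code of your own. Each camera call takes 0.05 s, during which the arm holds its last target. There are 200 camera calls.

## Working session

There is one attempt and no reset: what is moved stays moved. The work goes in short steps, Python scripts to look and compute and a tool call to move; the robot and the scene stay as the last step left them, time stands still between calls to the robot, and variables do not carry over. Pictures are saved under pics/ and viewed, at most 10 in all, crops included, and the job is handed in when it is done.

Besides the shell and the picture viewer there is one more tool, called after "Call:" as name([rows], argument=value, ...), one row to a line, values as JSON. move_arm: Moves the arm, as the interface text tells. Its arguments: {"type":"object","properties":{"motion":{"type":"array"},"newtons":{"type":"number"}},"required":["motion"]}

```bash
mkdir -p pics
python3 - <<'E'
from workcell import manip, vision
import cv2, numpy as np
o=manip.get_obs()
for k in o: print(k, np.round(o[k],3))
for n in ("scene","top"):
    c=vision.camera(n); cv2.imwrite(f"pics/{n}0.png",c["pixels"][:,:,::-1])
    np.savez(f"{n}0.npz",**c)
    print(n,c["fx"],c["fy"],c["cx"],c["cy"],np.round(c["R"],3).tolist(),np.round(c["t"],3), "pos",np.round(-c["R"].T@c["t"],3))
E
```

```text
clock 0.0
joint_pos [ 1.318  0.333 -0.065  1.461  0.022  1.35  -0.088]
joint_velocities [ 0.     0.001  0.     0.001 -0.002  0.001  0.001]
tau [ 1.0000e-03 -6.2545e+01  4.9000e-02 -3.9162e+01  1.6000e-02  9.0000e-03
  0.0000e+00]
position [ 0.142 -0.608  0.249]
ee_rot [ 0.993  0.115 -0.    -0.001]
ft_force [-0.223 -0.443 -0.534]
torque [-0.064  0.006 -0.002]
grasp_force 0.0
grip_width 1.001
scene 517.9862691119167 517.9862691119167 322.94411639280554 201.60927692368494 [[0.956, -0.292, -0.007], [-0.215, -0.689, -0.692], [0.197, 0.664, -0.722]] [-0.531  0.273  1.682] pos [ 0.235 -1.084  1.398]
top 423.13685508111973 423.13685508111973 316.7197454011337 208.87867605461247 [[-0.016, -1.0, 0.008], [-0.996, 0.015, -0.089], [0.088, -0.009, -0.996]] [0.082 0.575 1.739] pos [0.42  0.089 1.783]
```

View pics/scene0.png

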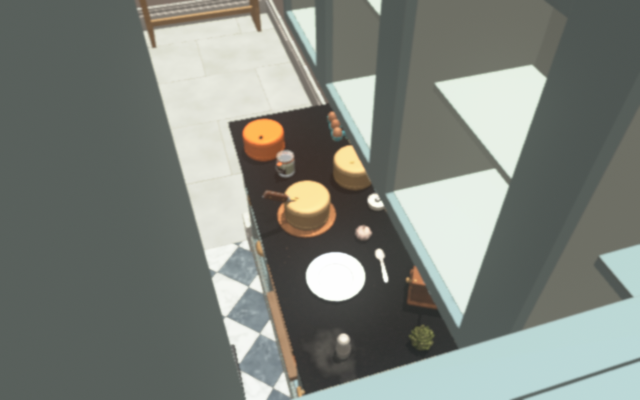

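View pics/top0.png

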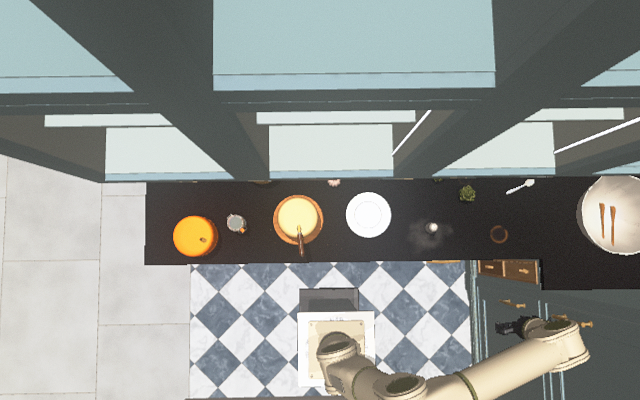

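Both views show the tan drum with the iron at top (299,218) and scene (307,205). It sits on a round board, with the handle towards the robot at top (301,243) and scene (275,195). The plate is at top (368,215) and scene (335,276).

Look-alikes:
- Orange drum: top (195,236), scene (264,139). Wrong colour.
- Tan drum at the back: scene (352,167). It has no iron.

I choose the drum at top (299,218) and will check it in one close crop.

```bash
cat > h.py <<'E'
import numpy as np, cv2
def load(n): return dict(np.load(n))
def ray(c,u,v):
    d=c["R"].T@np.array([(u-c["cx"])/c["fx"],(v-c["cy"])/c["fy"],1]); return -c["R"].T@c["t"], d/np.linalg.norm(d)
def onz(c,u,v,z):
    o,d=ray(c,u,v); return o+d*(z-o[2])/d[2]
def tri(c1,p1,c2,p2):
    A=[];b=[];r=[ray(c1,*p1),ray(c2,*p2)]
    for o,d in r:
        P=np.eye(3)-np.outer(d,d); A.append(P); b.append(P@o)
    X=np.linalg.solve(sum(A),sum(b)); return X,[np.linalg.norm(P@X-q) for P,q in zip(A,b)]
def proj(c,X):
    p=c["R"]@np.asarray(X)+c["t"]; return np.array([c["fx"]*p[0]/p[2]+c["cx"],c["fy"]*p[1]/p[2]+c["cy"]])
E
python3 - <<'E'
from h import *
s=load("scene0.npz");t=load("top0.npz")
a=s["pixels"][170:245,245:345]; b=t["pixels"][185:267,262:342]
im=np.hstack([cv2.resize(a,(450,338),interpolation=2)[:, :], cv2.resize(b,(330,338),interpolation=2)])
cv2.imwrite("pics/crop.png",im[:,:,::-1])
for n,c,roi in (("scene",s,(285,370,245,305)),("top",t,(340,396,188,242))):
    hsv=cv2.cvtColor(c["pixels"],cv2.COLOR_RGB2HSV); m=((hsv[:,:,1]<40)&(hsv[:,:,2]>170)).astype(np.uint8)
    z=np.zeros_like(m);z[roi[2]:roi[3],roi[0]:roi[1]]=m[roi[2]:roi[3],roi[0]:roi[1]]
    cs,_=cv2.findContours(z,0,2);k=max(cs,key=cv2.contourArea);e=cv2.fitEllipse(k);print(n,e)
    print(onz(c,*e[0],0.018), onz(c,*e[0],0.0))
    if n=="scene":es=e
    else: print(tri(s,es[0],t,e[0]))
# counter edge
print("front edge",onz(t,300,263,0))
E
```

```text
scene ((335.1846923828125, 276.1688232421875), (48.16642761230469, 58.83959197998047), 92.14874267578125)
[ 0.55270942 -0.14633584  0.018     ] [ 0.55684721 -0.13411581  0.        ]
top ((367.980224609375, 214.40359497070312), (44.3809928894043, 44.75092315673828), 135.60101318359375)
[ 0.55054552 -0.14099526  0.018     ] [ 0.55187294 -0.14334244  0.        ]
(array([ 0.55252262, -0.14208824,  0.01202593]), [np.float64(0.0015608540476520364), np.float64(0.001560854047652137)])
front edge [0.35261438 0.14664903 0.        ]
```

View pics/crop.png

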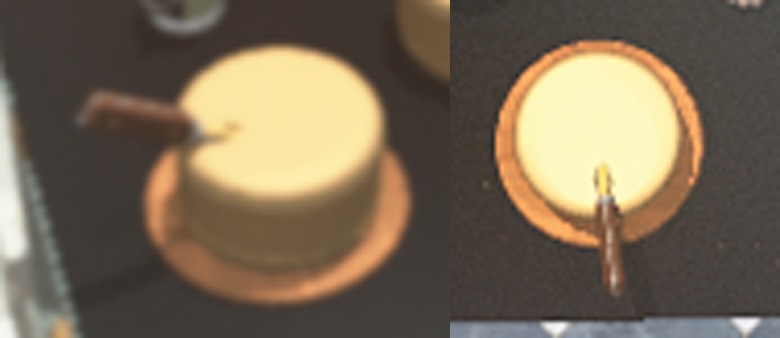

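The crop confirms it: tan drum, iron in its near side. The dark handle runs from its butt at scene (264.6,193.8) / top (302,256) to the bolster at scene (287,198) / top (299.3,234). The blade enters the cheese at scene (298,198) / top (298.6,226).

Run:
```python
from h import *
s=load("scene0.npz");t=load("top0.npz")
P={}
for n,a,b in (("butt",(264.6,193.8),(302,256.1)),("front",(287.2,197.8),(299.3,234.2)),("hole",(297.9,198.2),(298.6,225.8))):
    X,e=tri(s,a,t,b);P[n]=X;print(n,X.round(4),np.round(e,4))
d=P["front"]-P["butt"];print(np.linalg.norm(d),d/np.linalg.norm(d),"pitch",np.degrees(np.arctan2(-d[2],np.hypot(*d[:2]))),"yaw",np.degrees(np.arctan2(d[1],d[0])))
for n,c,roi in (("top",t,(272,325,190,242)),):
    hsv=cv2.cvtColor(c["pixels"],cv2.COLOR_RGB2HSV)
    m=((hsv[:,:,0]>18)&(hsv[:,:,0]<32)&(hsv[:,:,2]>200)).astype(np.uint8)
    z=np.zeros_like(m);z[roi[2]:roi[3],roi[0]:roi[1]]=m[roi[2]:roi[3],roi[0]:roi[1]]
    cs,_=cv2.findContours(z,0,2);k=max(cs,key=cv2.contourArea);e=cv2.minEnclosingCircle(k);print(n,e, onz(c,*e[0],0.107))
from workcell import vision
c=vision.camera("wrist");np.savez("w0.npz",**c)
# wrist cam in tool frame
from workcell import manip
from scipy.spatial.transform import Rotation as Ro
o=manip.get_obs();R=Ro.from_quat(o["ee_rot"]).as_matrix()
print("tool R",R.round(3).tolist());print("cam pos in tool",R.T@(-c["R"].T@c["t"]-o["position"]),"cam axes in tool",(R.T@c["R"].T).round(3).tolist(),c["fx"])
```

```text
butt [0.3899 0.1323 0.1777] [0.0049 0.0049]
front [0.4706 0.1438 0.1231] [0.0014 0.0014]
hole [0.5065 0.1463 0.1073] [0.0035 0.0035]
0.09813333996265172 [ 0.82226349  0.11709573 -0.55693029] pitch 33.843771620474584 yaw 8.104801578008171
top ((297.1072692871094, 216.98013305664062), 19.339597702026367) [0.53813801 0.15236584 0.107     ]
tool R [[0.974, 0.228, -0.0], [0.228, -0.974, 0.001], [-0.0, -0.001, -1.0]]
cam pos in tool [ 0.08009755 -0.00121577 -0.12380421] cam axes in tool [[-0.0, -0.95, -0.314], [1.0, -0.001, 0.0], [-0.0, -0.314, 0.95]] 348.8514172740032
```

```bash
cat > plan.py <<'E'
import numpy as np
from scipy.spatial.transform import Rotation as Ro
from workcell import manip
def tool(yaw,a):   # x ahead, y right; a = lean of tool z back towards the robot (deg)
    return Ro.from_euler("z",yaw,degrees=True)*Ro.from_matrix(np.diag([1.,-1,-1]))*Ro.from_euler("y",-a,degrees=True)
def step(p,R,p1,R1,n=None):
    """row numbers for n equal rows from (p,R) to (p1,R1)"""
    w=(R.inv()*R1).as_rotvec(); d=np.asarray(p1)-p
    n=n or int(max(np.ceil(np.linalg.norm(d)/.045),np.ceil(np.degrees(np.linalg.norm(w))/7.5),1))
    for i in range(n):
        Ri=R*Ro.from_rotvec(w*i/n)
        print(i,(Ri.inv().apply(d/n)/.75).round(4).tolist(),(w/n/(np.pi/4)).round(4).tolist())
    return np.asarray(p1),R1
def now():
    o=manip.get_obs(); print("t",o["clock"],"F",np.round(o["ft_force"],2),"q",np.round(o["joint_pos"],2),"grip",o["grip_width"],o["grasp_force"])
    return np.array(o["position"]),Ro.from_quat(o["ee_rot"])
E
python3 - <<'E'
from h import *; from plan import *
s=load("scene0.npz");t=load("top0.npz")
for uv in ((390,200),(425,265),(460,335)):
    # plane through the top camera and row 181
    o1,d1=ray(t,200,181);_,d2=ray(t,500,181);n=np.cross(d1,d2)
    o,d=ray(s,*uv);print("cab",(o+d*(n@(o1-o))/(n@d)).round(3))
p,R=now(); p,R=step(p,R,(.48,-.25,.33),tool(8,0)); 
step(p,R,np.array((.431,.138,.152))-.1*tool(8,25).as_matrix()[:,2],tool(8,25))
E
```

```text
cab [ 0.601 -0.37   0.58 ]
cab [ 0.597 -0.558  0.585]
cab [ 0.597 -0.709  0.573]
t 0.15 F [-0.47  0.2   0.16] q [ 1.32  0.33 -0.06  1.46  0.02  1.35 -0.09] grip 1.000541545779933 0.0
0 [0.0456, -0.0302, -0.0089] [-0.0001, 0.0, 0.0096]
1 [0.0454, -0.0306, -0.0089] [-0.0001, 0.0, 0.0096]
2 [0.0451, -0.0309, -0.0089] [-0.0001, 0.0, 0.0096]
3 [0.0449, -0.0312, -0.0089] [-0.0001, 0.0, 0.0096]
4 [0.0447, -0.0316, -0.0089] [-0.0001, 0.0, 0.0096]
5 [0.0444, -0.0319, -0.0089] [-0.0001, 0.0, 0.0096]
6 [0.0442, -0.0322, -0.0089] [-0.0001, 0.0, 0.0096]
7 [0.044, -0.0326, -0.0089] [-0.0001, 0.0, 0.0096]
8 [0.0437, -0.0329, -0.0089] [-0.0001, 0.0, 0.0096]
9 [0.0435, -0.0332, -0.0089] [-0.0001, 0.0, 0.0096]
10 [0.0432, -0.0336, -0.0089] [-0.0001, 0.0, 0.0096]
11 [0.043, -0.0339, -0.009] [-0.0001, 0.0, 0.0096]
0 [0.0071, -0.0579, 0.0129] [0.0, -0.0617, 0.0]
1 [0.0077, -0.0579, 0.0126] [0.0, -0.0617, 0.0]
2 [0.0083, -0.0579, 0.0122] [0.0, -0.0617, 0.0]
3 [0.0089, -0.0579, 0.0118] [0.0, -0.0617, 0.0]
4 [0.0094, -0.0579, 0.0113] [0.0, -0.0617, 0.0]
5 [0.01, -0.0579, 0.0109] [0.0, -0.0617, 0.0]
6 [0.0105, -0.0579, 0.0104] [0.0, -0.0617, 0.0]
7 [0.011, -0.0579, 0.0099] [0.0, -0.0617, 0.0]
8 [0.0114, -0.0579, 0.0093] [0.0, -0.0617, 0.0]
```

The cupboard's lower front edge comes out at about x=0.60, z=0.58. I'll therefore keep the tool nearly upright and the wrist well below x=0.55.

Run:
```python
from plan import *
p,R=now(); p,R=step(p,R,(.42,-.25,.32),tool(8,0)); 
step(p,R,np.array((.431,.138,.152))-.09*tool(8,8).as_matrix()[:,2],tool(8,8))
```

```text
t 0.15 F [-0.47  0.2   0.16] q [ 1.32  0.33 -0.06  1.46  0.02  1.35 -0.09] grip 1.000541545779933 0.0
0 [0.0427, -0.0346, -0.0085] [-0.0001, 0.0, 0.0104]
1 [0.0424, -0.035, -0.0085] [-0.0001, 0.0, 0.0104]
2 [0.0421, -0.0353, -0.0085] [-0.0001, 0.0, 0.0104]
3 [0.0418, -0.0357, -0.0085] [-0.0001, 0.0, 0.0104]
4 [0.0415, -0.036, -0.0085] [-0.0001, 0.0, 0.0104]
5 [0.0412, -0.0363, -0.0085] [-0.0001, 0.0, 0.0104]
6 [0.0409, -0.0367, -0.0085] [-0.0001, 0.0, 0.0104]
7 [0.0406, -0.037, -0.0085] [-0.0001, 0.0, 0.0104]
8 [0.0403, -0.0373, -0.0085] [-0.0001, 0.0, 0.0104]
9 [0.04, -0.0377, -0.0085] [-0.0001, 0.0, 0.0104]
10 [0.0397, -0.038, -0.0086] [-0.0001, 0.0, 0.0104]
0 [0.0115, -0.0567, 0.0117] [0.0, -0.0198, 0.0]
1 [0.0116, -0.0567, 0.0115] [0.0, -0.0198, 0.0]
2 [0.0118, -0.0567, 0.0113] [0.0, -0.0198, 0.0]
3 [0.012, -0.0567, 0.0111] [0.0, -0.0198, 0.0]
4 [0.0122, -0.0567, 0.011] [0.0, -0.0198, 0.0]
5 [0.0123, -0.0567, 0.0108] [0.0, -0.0198, 0.0]
6 [0.0125, -0.0567, 0.0106] [0.0, -0.0198, 0.0]
7 [0.0127, -0.0567, 0.0104] [0.0, -0.0198, 0.0]
8 [0.0128, -0.0567, 0.0102] [0.0, -0.0198, 0.0]
```

Call:
move_arm([
  [[0.043,-0.035,-0.0085],[0,0,0.01],1],
  [[0.042,-0.035,-0.0085],[0,0,0.01],1],
  [[0.042,-0.035,-0.0085],[0,0,0.01],1],
  [[0.042,-0.036,-0.0085],[0,0,0.01],1],
  [[0.0415,-0.036,-0.0085],[0,0,0.01],1],
  [[0.041,-0.036,-0.0085],[0,0,0.01],1],
  [[0.041,-0.037,-0.0085],[0,0,0.01],1],
  [[0.041,-0.037,-0.0085],[0,0,0.01],1],
  [[0.04,-0.037,-0.0085],[0,0,0.01],1],
  [[0.04,-0.038,-0.0085],[0,0,0.01],1],
  [[0.04,-0.038,-0.0085],[0,0,0.01],1],
])

```text
clock: 1.25
position: [0.4203, -0.248, 0.3204]
ee_rot: [0.997, 0.071, -0.0, 0.0]
ft_force: [0.4, -0.7, -0.7]
grip_width: 0.998
grasp_force: 0.0
```

Run:
```python
from plan import *
p,R=now(); print(p.round(3))
step(p,R,np.array((.431,.138,.152))-.09*tool(8,8).as_matrix()[:,2],tool(8,8))
```

```text
t 1.25 F [ 0.44 -0.69 -0.72] q [ 0.86  0.02 -0.43  1.68  0.01  1.44 -0.99] grip 0.9984739737400236 0.0
[ 0.42  -0.248  0.32 ]
0 [0.0116, -0.0564, 0.0117] [0.0001, -0.0197, 0.0005]
1 [0.0117, -0.0564, 0.0115] [0.0001, -0.0197, 0.0005]
2 [0.0119, -0.0564, 0.0114] [0.0001, -0.0197, 0.0005]
3 [0.012, -0.0564, 0.0112] [0.0001, -0.0197, 0.0005]
4 [0.0122, -0.0564, 0.011] [0.0001, -0.0197, 0.0005]
5 [0.0123, -0.0564, 0.0108] [0.0001, -0.0197, 0.0005]
6 [0.0125, -0.0564, 0.0106] [0.0001, -0.0197, 0.0005]
7 [0.0126, -0.0564, 0.0104] [0.0001, -0.0197, 0.0005]
8 [0.0128, -0.0564, 0.0102] [0.0001, -0.0197, 0.0005]
```

Call:
move_arm([
  [[0.0116,-0.056,0.0117],[0,-0.02,0],1],
  [[0.0117,-0.0565,0.0115],[0,-0.02,0],1],
  [[0.012,-0.0565,0.0115],[0,-0.02,0],1],
  [[0.012,-0.0565,0.011],[0,-0.02,0],1],
  [[0.012,-0.0565,0.011],[0,-0.02,0],1],
  [[0.0125,-0.0565,0.011],[0,-0.02,0],1],
  [[0.0125,-0.0565,0.0105],[0,-0.02,0],1],
  [[0.0125,-0.0565,0.0105],[0,-0.02,0.005],1],
  [[0.013,-0.0565,0.01],[0,-0.02,0],1],
  [[0,0,0],[0,0,0],1],
])

```text
clock: 2.25
position: [0.4407, 0.1444, 0.24]
ee_rot: [0.995, 0.074, -0.072, 0.004]
ft_force: [-1.5, 0.3, 0.3]
grip_width: 1.003
grasp_force: 0.0
```

Run:
```python
from plan import *; from h import *
from workcell import vision
p,R=now(); print(p.round(4))
c=vision.camera("wrist");np.savez("w1.npz",**c);cv2.imwrite("pics/w1.png",c["pixels"][:,:,::-1])
print("expected grip px",proj(c,(.431,.138,.152)),"cheese top",proj(c,(.538,.152,.107)))
```

```text
t 2.25 F [-1.46  0.34  0.26] q [ 0.4   0.17 -0.86  1.74  0.08  1.42 -1.9 ] grip 1.0030975564341942 0.0
[0.4407 0.1444 0.24  ]
expected grip px [327.28402045 210.2601439 ] cheese top [330.68474612  24.2460206 ]
```

View pics/w1.png

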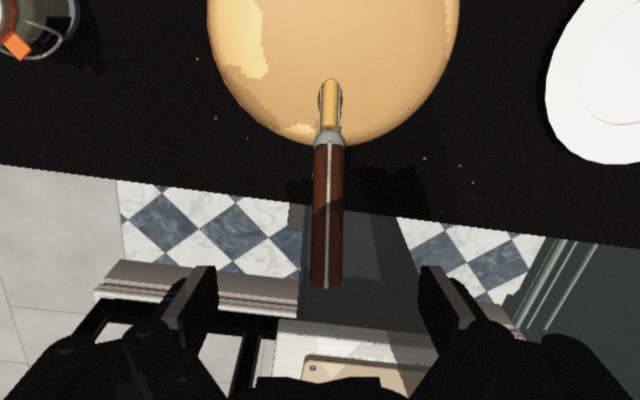

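The wrist view shows the dark handle from its butt at (326,286) to its front end at (329,145). The bolster ends at (330,131) and the trough, open side up, enters the cheese at (331,90). The fingers straddle it. Next I refine the handle axis from this view together with the scene and top views.

Run:
```python
from h import *; from plan import *
s=load("scene0.npz");t=load("top0.npz");w=load("w1.npz")
hsv=cv2.cvtColor(w["pixels"],cv2.COLOR_RGB2HSV)
rgb=w["pixels"].astype(int); m=((rgb[:,:,0]-rgb[:,:,2]>25)&(rgb[:,:,0]<130)).astype(np.uint8); m[:,:300]=0;m[:,350:]=0;m[:143]=0;m[290:]=0
for v in (155,180,205,230,255,275):
    x=np.where(m[v])[0]; print(v,x.min(),x.max(),end="; ")
print()
for n,a in (("butt",(326.5,286)),("front",(329,146))):
    X,e=tri(s,{"butt":(264.6,193.8),"front":(287.2,197.8)}[n],w,a);Y,f=tri(t,{"butt":(302,256.1),"front":(299.3,234.2)}[n],w,a)
    print(n,X.round(4),e[0].round(4),Y.round(4),f[0].round(4))
# plane of handle axis seen from wrist cam: intersect with horizontal planes -> yaw
a=onz(w,326.5,286,.176);b=onz(w,329,146,.127);h=onz(w,331,92,.107)
print(a,b,h,"yaw",np.degrees(np.arctan2(*(b-a)[1::-1])),np.degrees(np.arctan2(*(h-a)[1::-1])),"pitch",np.degrees(np.arcsin((b-a)[2]/np.linalg.norm(b-a))),"mid",(a+b)/2)
print("plate",[onz(w,u,v,.018).round(3).tolist() for u,v in ((547,80),(605,163))])
```

```text
155 315 343; 180 314 342; 205 313 332; 230 316 340; 255 315 339; 275 313 339; 
butt [0.3936 0.132  0.179 ] 0.0017 [0.3851 0.1324 0.1713] 0.0008
front [0.4688 0.1409 0.1278] 0.0027 [0.469  0.1431 0.137 ] 0.0005
[0.38922971 0.13234861 0.176     ] [0.46602053 0.14189385 0.127     ] [0.49748927 0.14509834 0.107     ] yaw 7.085623008676755 6.716785277039345 pitch -32.34296891370777 mid [0.42762512 0.13712123 0.1515    ]
plate [[0.523, -0.053, 0.018], [0.455, -0.146, 0.018]]
```

Run:
```python
from plan import *
p,R=now(); step(p,R,(.429,.1372,.153),tool(7,8),4)
```

```text
t 2.3 F [-0.3   0.31 -0.43] q [ 0.4   0.17 -0.86  1.74  0.08  1.42 -1.9 ] grip 1.0028134729029654 0.0
0 [-0.0001, 0.0008, 0.0294] [0.0007, 0.0011, 0.0072]
1 [-0.0001, 0.0008, 0.0294] [0.0007, 0.0011, 0.0072]
2 [-0.0001, 0.0009, 0.0294] [0.0007, 0.0011, 0.0072]
3 [-0.0001, 0.0009, 0.0294] [0.0007, 0.0011, 0.0072]
```

Call:
move_arm([
  [[0,0.001,0.03],[0,0.001,0.007],1],
  [[0,0.001,0.03],[0,0.001,0.007],1],
  [[0,0.001,0.029],[0,0.001,0.007],1],
  [[0,0.001,0.029],[0,0.001,0.007],1],
  [[0,0,0],[0,0,0],1],
])

```text
clock: 2.8
position: [0.4289, 0.132, 0.1514]
ee_rot: [0.996, 0.058, -0.071, 0.006]
ft_force: [0.4, -0.3, 0.3]
grip_width: 1.0
grasp_force: 0.0
```

Run:
```python
from plan import *; from h import *
from workcell import vision
p,R=now(); print(p.round(4))
c=vision.camera("wrist");np.savez("w2.npz",**c)
w1=load("w1.npz")
rgb=c["pixels"].astype(int); m=((rgb[:,:,0]-rgb[:,:,2]>25)&(rgb[:,:,0]<130))
for v in range(120,400,20):
    x=np.where(m[v,270:390])[0]+270
    if len(x): print(v,x.min(),x.max(),end="; ")
cv2.imwrite("pics/w2.png",c["pixels"][:,:,::-1])
```

```text
t 2.8 F [ 0.42 -0.29  0.26] q [ 0.39  0.23 -0.84  1.89  0.13  1.24 -1.96] grip 0.9999921285448261 0.0
[0.4289 0.132  0.1514]
120 290 290; 160 324 381; 180 288 322; 200 282 329; 220 281 328; 240 282 328; 260 282 322; 280 300 324; 300 282 326; 320 283 328; 340 282 329; 360 282 329; 380 308 328;
```

View pics/w2.png

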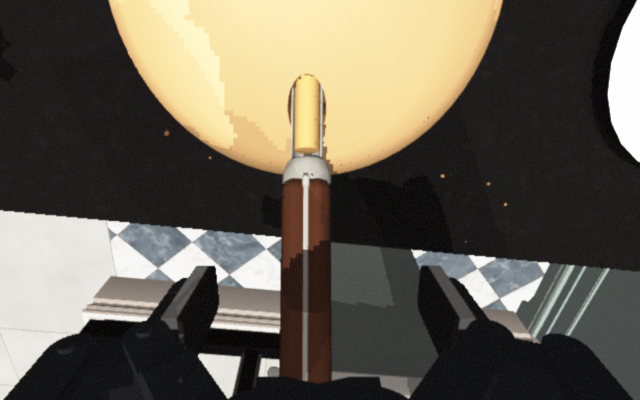

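The handle is gripped-ready but sits about 5 mm to the left: its centre is at column 306, while the fingers' middle is at 318. It is vertical in the image, so the yaw is right, and the trough and plug face up. I shift sideways before closing.

Run:
```python
from plan import *; from h import *
c=load("w2.npz"); p,R=now()
for v in (200,220,240,300,340):   # axis at column 305.5; in tool frame, at plane through handle
    o,d=ray(c,305.5,v); o=R.inv().apply(o-p); d=R.inv().apply(d); k=-o[0]/d[0] if v>300 else 0
    # intersect with handle's upper edge plane: through TCP, sloped 27 deg vs tool x
    n=np.array([np.sin(np.radians(27)),0,-np.cos(np.radians(27))]); k=(.013-n@o)/(n@d); print(v,(o+k*d).round(4))
```

```text
t 2.85 F [ 0.37 -0.6   0.9 ] q [ 0.39  0.22 -0.84  1.89  0.13  1.24 -1.96] grip 1.000787232793848 0.0
200 [ 0.037  -0.0052  0.0043]
220 [ 0.0302 -0.0052  0.0008]
240 [ 0.0235 -0.0051 -0.0026]
300 [ 0.0041 -0.0051 -0.0125]
340 [-0.0083 -0.005  -0.0188]
```

Call:
move_arm([
  [[0,-0.0068,0],[0,0,0],1],
  [[0,0,0],[0,0,0],1],
])

```text
clock: 3.05
position: [0.4304, 0.1398, 0.1546]
ee_rot: [0.996, 0.059, -0.068, 0.006]
ft_force: [0.3, -0.4, -0.4]
grip_width: 1.001
grasp_force: 0.0
```

Run:
```python
from plan import *; from h import *
from workcell import vision
p,R=now(); print(p.round(4))
c=vision.camera("wrist");rgb=c["pixels"].astype(int); m=((rgb[:,:,0]-rgb[:,:,2]>15)&(rgb[:,:,0]<130))
for v in (190,200,220,230,340,360):
    x=np.where(m[v,275:365])[0]+275; print(v,x.min(),x.max(),end="; ")
print(proj(c,p))
```

```text
t 3.05 F [ 0.25 -0.41 -0.42] q [ 0.38  0.23 -0.85  1.88  0.13  1.24 -1.97] grip 1.0014152335143152 0.0
[0.4304 0.1398 0.1546]
190 301 347; 200 301 348; 220 301 348; 230 301 348; 340 300 349; 360 300 349; [320.4251912  289.69701368]
```

Call:
move_arm([
  [[0,0.0024,0],[0,0,0],1],
  [[0,0,0],[0,0,0],1],
])

```text
clock: 3.3
position: [0.4302, 0.1369, 0.1537]
ee_rot: [0.996, 0.058, -0.069, 0.006]
ft_force: [0.3, 0.2, 0.0]
grip_width: 1.0
grasp_force: 0.0
```

Run:
```python
from plan import *; from h import *
from workcell import vision
p,R=now(); print(p.round(4))
c=vision.camera("wrist");rgb=c["pixels"].astype(int); m=((rgb[:,:,0]-rgb[:,:,2]>15)&(rgb[:,:,0]<130))
for v in (190,220,340):
    x=np.where(m[v,275:365])[0]+275; print(v,x.min(),x.max(),end="; ")
print(proj(c,p))
```

```text
t 3.3 F [0.3  0.15 0.01] q [ 0.38  0.23 -0.84  1.88  0.13  1.24 -1.96] grip 1.0004860310734962 0.0
[0.4302 0.1369 0.1537]
190 294 341; 220 294 341; 340 293 342; [320.41096604 289.66235225]
```

Call:
move_arm([
  [[0,0,0],[0,0,0],-1],
  [[0,0,0],[0,0,0],-1],
  [[0,0,0],[0,0,0],-1],
  [[0,0,0],[0,0,0],-1],
  [[0,0,0],[0,0,0],-1],
  [[0,0,0],[0,0,0],-1],
  [[0,0,0],[0,0,0],-1],
  [[0,0,0],[0,0,0],-1],
], newtons=40)

```text
clock: 4.15
position: [0.4299, 0.1372, 0.1534]
ee_rot: [0.996, 0.059, -0.069, 0.006]
ft_force: [-0.8, -0.3, 1.9]
grip_width: 0.23
grasp_force: 42.5
```

Run:
```python
from plan import *
p,R=now(); print(p.round(4),(np.degrees(tool(7,8).inv()*R).magnitude() if 0 else R.as_matrix().round(3).tolist()))
y,pi=np.radians(7),np.radians(35)
ax=np.array([np.cos(pi)*np.cos(y),np.cos(pi)*np.sin(y),-np.sin(pi)])
step(p,R,p-.12*ax,R,12)
```

```text
t 4.15 F [-0.82 -0.26  1.94] q [ 0.38  0.23 -0.84  1.88  0.13  1.24 -1.96] grip 0.22993235708494494 42.547239661216736
[0.4299 0.1372 0.1534] [[0.984, 0.117, -0.136], [0.116, -0.993, -0.02], [-0.138, 0.004, -0.99]]
0 [-0.0119, 0.0001, -0.0061] [0.0, 0.0, 0.0]
1 [-0.0119, 0.0001, -0.0061] [0.0, 0.0, 0.0]
2 [-0.0119, 0.0001, -0.0061] [0.0, 0.0, 0.0]
3 [-0.0119, 0.0001, -0.0061] [0.0, 0.0, 0.0]
4 [-0.0119, 0.0001, -0.0061] [0.0, 0.0, 0.0]
5 [-0.0119, 0.0001, -0.0061] [0.0, 0.0, 0.0]
6 [-0.0119, 0.0001, -0.0061] [0.0, 0.0, 0.0]
7 [-0.0119, 0.0001, -0.0061] [0.0, 0.0, 0.0]
8 [-0.0119, 0.0001, -0.0061] [0.0, 0.0, 0.0]
9 [-0.0119, 0.0001, -0.0061] [0.0, 0.0, 0.0]
10 [-0.0119, 0.0001, -0.0061] [0.0, 0.0, 0.0]
11 [-0.0119, 0.0001, -0.0061] [0.0, 0.0, 0.0]
```

Call:
move_arm([
  [[-0.006,0,-0.003],[0,0,0],-1],
  [[-0.006,0,-0.003],[0,0,0],-1],
  [[-0.006,0,-0.003],[0,0,0],-1],
  [[-0.006,0,-0.003],[0,0,0],-1],
])

```text
clock: 4.55
position: [0.413, 0.1352, 0.165]
ee_rot: [0.996, 0.059, -0.069, 0.006]
ft_force: [0.4, 0.8, -1.2]
grip_width: 0.226
grasp_force: 42.2
```

Call:
move_arm([
  [[-0.009,0,-0.0046],[0,0,0],-1],
  [[-0.009,0,-0.0046],[0,0,0],-1],
  [[-0.009,0,-0.0046],[0,0,0],-1],
  [[-0.009,0,-0.0046],[0,0,0],-1],
  [[-0.009,0,-0.0046],[0,0,0],-1],
])

```text
clock: 5.05
position: [0.382, 0.1316, 0.1868]
ee_rot: [0.996, 0.059, -0.069, 0.006]
ft_force: [-0.8, 0.2, -0.5]
grip_width: 0.224
grasp_force: 42.2
```

Run:
```python
from plan import *; from h import *
from workcell import vision
p,R=now(); print(p.round(4))
c=vision.camera("wrist");np.savez("w3.npz",**c);t=vision.camera("top");np.savez("t3.npz",**t)
cv2.imwrite("pics/w3.png",np.hstack([c["pixels"][:,100:540],cv2.resize(t["pixels"][185:275,262:342],(355,400))])[:,:,::-1])
```

```text
t 5.05 F [-0.79  0.15 -0.48] q [ 0.45  0.05 -0.87  1.96 -0.    1.29 -1.87] grip 0.2238543764711957 42.2010612487793
[0.382  0.1316 0.1868]
```

View pics/w3.png

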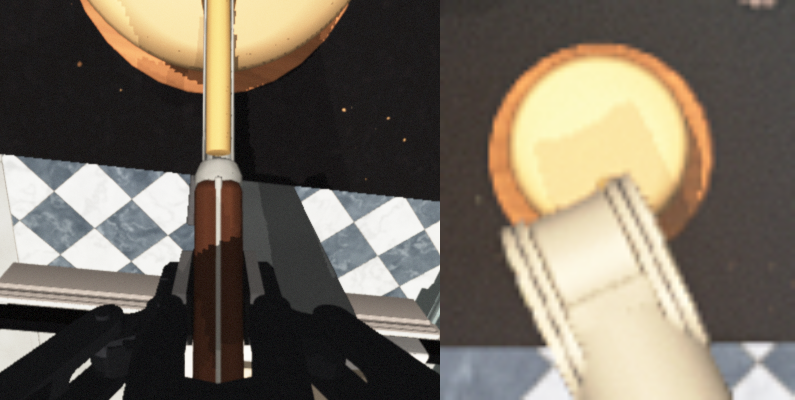

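The left part shows the iron gripped in the middle of its handle, more than half drawn, with no side bend. On the right, the cheese sits unmoved on its board. I continue along the axis.

Call:
move_arm([
  [[-0.0118,0,-0.0061],[0,0,0],-1],
  [[-0.0118,0,-0.0061],[0,0,0],-1],
  [[-0.0118,0,-0.0061],[0,0,0],-1],
  [[-0.0118,0,-0.0061],[0,0,0],-1],
  [[-0.0118,0,-0.0061],[0,0,0],-1],
  [[-0.0118,0,-0.0061],[0,0,0],-1],
  [[-0.0118,0,-0.0061],[0,0,0],-1],
  [[0,0,0],[0,0,0],-1],
])

```text
clock: 5.95
position: [0.3259, 0.1252, 0.2272]
ee_rot: [0.996, 0.059, -0.068, 0.006]
ft_force: [1.3, -0.4, -1.1]
grip_width: 0.224
grasp_force: 42.2
```

Run:
```python
from plan import *
p,R=now(); print(p.round(4))
p,R=step(p,R,p+np.array([0,0,.07]),R)
print("level"); e=R.as_matrix()
a=np.degrees(np.arctan2(-e[0,2],-e[2,2]));print("lean",a)
step(p,R,(.431,-.142,.24),tool(0,a-35))
```

```text
t 5.95 F [ 1.26 -0.44 -1.1 ] q [ 0.47 -0.18 -0.82  2.02 -0.16  1.39 -1.74] grip 0.22380480820302578 42.23564565181732
[0.3259 0.1252 0.2272]
0 [-0.0064, 0.0002, -0.0462] [0.0, 0.0, 0.0]
1 [-0.0064, 0.0002, -0.0462] [0.0, 0.0, 0.0]
level
lean 7.766843499042829
0 [0.0153, 0.0528, 0.0091] [-0.0028, 0.1112, 0.0216]
1 [0.0153, 0.0526, 0.0106] [-0.0028, 0.1112, 0.0216]
2 [0.0152, 0.0523, 0.012] [-0.0028, 0.1112, 0.0216]
3 [0.015, 0.052, 0.0135] [-0.0028, 0.1112, 0.0216]
4 [0.0146, 0.0517, 0.0149] [-0.0028, 0.1112, 0.0216]
5 [0.0142, 0.0514, 0.0163] [-0.0028, 0.1112, 0.0216]
6 [0.0135, 0.0512, 0.0176] [-0.0028, 0.1112, 0.0216]
```

Run:
```python
from plan import *
p,R=now()
p,R=step(p,R,p+np.array([0,0,.03]),R,1)
p,R=step(p,R,(.39,.0,.24),tool(-8,2),4)
print("then");p,R=step(p,R,(.438,-.101,.20),tool(-20,-27),5)
```

```text
t 5.95 F [ 1.26 -0.44 -1.1 ] q [ 0.47 -0.18 -0.82  2.02 -0.16  1.39 -1.74] grip 0.22380480820302578 42.23564565181732
0 [-0.0055, 0.0002, -0.0396] [0.0, 0.0, 0.0]
0 [0.017, 0.0439, 0.0036] [0.0085, 0.0321, 0.0815]
1 [0.0197, 0.0428, 0.0038] [0.0085, 0.0321, 0.0815]
2 [0.0223, 0.0415, 0.0041] [0.0085, 0.0321, 0.0815]
3 [0.0248, 0.04, 0.0044] [0.0085, 0.0321, 0.0815]
then
0 [0.0168, 0.0249, 0.0101] [-0.0117, 0.1284, 0.0526]
1 [0.0167, 0.0241, 0.012] [-0.0117, 0.1284, 0.0526]
2 [0.0164, 0.0233, 0.0139] [-0.0117, 0.1284, 0.0526]
3 [0.0158, 0.0225, 0.0157] [-0.0117, 0.1284, 0.0526]
4 [0.015, 0.0217, 0.0175] [-0.0117, 0.1284, 0.0526]
```

Call:
move_arm([
  [[-0.0055,0,-0.04],[0,0,0],-1],
  [[0.017,0.044,0.0036],[0.0085,0.032,0.08],-1],
  [[0.02,0.043,0.004],[0.0085,0.032,0.08],-1],
  [[0.022,0.0415,0.004],[0.0085,0.032,0.08],-1],
  [[0.025,0.04,0.0045],[0.0085,0.032,0.08],-1],
  [[0,0,0],[0,0,0],-1],
], newtons=60)

```text
clock: 6.55
position: [0.3914, -0.0041, 0.2383]
ee_rot: [0.997, -0.071, -0.019, -0.002]
ft_force: [-0.5, 1.0, -1.0]
grip_width: 0.223
grasp_force: 63.5
```

Run:
```python
from plan import *
p,R=now();print(p.round(3))
p,R=step(p,R,(.438,-.101,.20),tool(-20,-27),7)
```

```text
t 6.55 F [-0.5   1.02 -0.99] q [ 0.62 -0.15 -0.65  1.98 -0.1   1.31 -1.71] grip 0.22312375988773764 63.49324107170105
[ 0.391 -0.004  0.238]
0 [0.0117, 0.017, 0.0068] [-0.0084, 0.0922, 0.037]
1 [0.0116, 0.0166, 0.0078] [-0.0084, 0.0922, 0.037]
2 [0.0115, 0.0162, 0.0087] [-0.0084, 0.0922, 0.037]
3 [0.0113, 0.0158, 0.0097] [-0.0084, 0.0922, 0.037]
4 [0.011, 0.0155, 0.0106] [-0.0084, 0.0922, 0.037]
5 [0.0107, 0.0151, 0.0115] [-0.0084, 0.0922, 0.037]
6 [0.0102, 0.0147, 0.0123] [-0.0084, 0.0922, 0.037]
```

Call:
move_arm([
  [[0.0117,0.017,0.007],[-0.0084,0.092,0.037],-1],
  [[0.0116,0.0166,0.008],[-0.0084,0.092,0.037],-1],
  [[0.0115,0.016,0.0087],[-0.0084,0.092,0.037],-1],
  [[0.0113,0.016,0.01],[-0.0084,0.092,0.037],-1],
  [[0.011,0.0155,0.0106],[-0.0084,0.092,0.037],-1],
  [[0.0107,0.015,0.0115],[-0.0084,0.092,0.037],-1],
  [[0.01,0.0147,0.0123],[-0.0084,0.092,0.037],-1],
  [[0,0,0],[0,0,0],-1],
])

```text
clock: 7.35
position: [0.4365, -0.097, 0.1987]
ee_rot: [0.958, -0.166, 0.229, 0.04]
ft_force: [-0.7, 0.6, -2.2]
grip_width: 0.225
grasp_force: 63.5
```

Run:
```python
from plan import *; from h import *
from workcell import vision
p,R=now(); print(p.round(4),R.as_matrix().round(3).tolist())
P={}
for n in ("scene","top","wrist"):
    c=vision.camera(n);np.savez(n+"4.npz",**c);P[n]=c["pixels"]
a=cv2.resize(P["scene"][160:310,240:390],(300,300),interpolation=2);b=cv2.resize(P["top"][180:270,260:400],(467,300),interpolation=2)
cv2.imwrite("pics/f4.png",np.vstack([np.hstack([a,b]),np.pad(cv2.resize(P["wrist"],(448,280)),((0,0),(0,319),(0,0)))])[:,:,::-1])
```

```text
t 7.35 F [-0.65  0.64 -2.22] q [ 0.69 -0.36 -0.56  2.29 -0.13  0.7  -1.72] grip 0.22450723404758885 63.50415229797363
[ 0.4365 -0.097   0.1987] [[0.84, -0.336, 0.425], [-0.299, -0.942, -0.152], [0.452, 0.001, -0.892]]
```

View pics/f4.png

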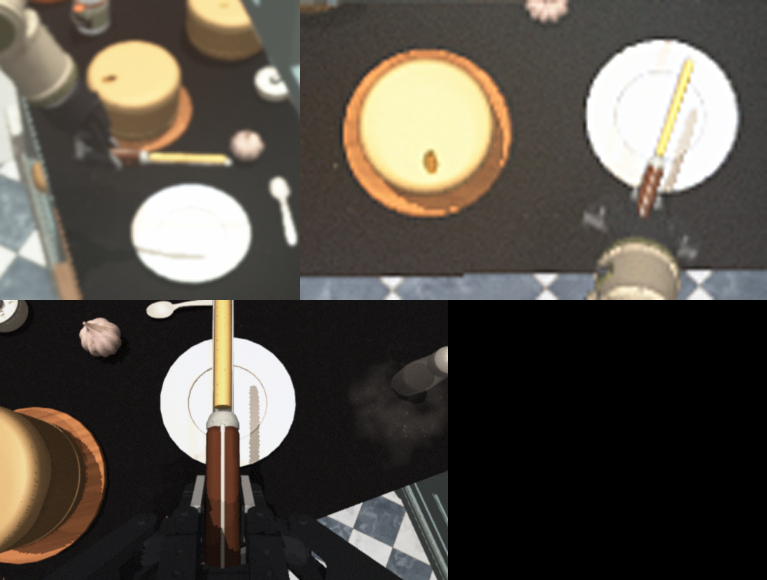

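The iron is drawn out and looks level, with the plug facing up over the plate. It runs from the bolster at scene (313.5,238) / top (367.4,228) to the tip at scene (355,240.5) / top (376.4,199). I check level and position by triangulation.

Run:
```python
from plan import *; from h import *
s=load("scene4.npz");t=load("top4.npz");w=load("wrist4.npz")
A,e=tri(s,(313.5,238),t,(367.4,228));B,f=tri(s,(355,240.5),t,(376.4,198.9));d=B-A
print(A.round(3),B.round(3),e[0],f[0],np.linalg.norm(d),"pitch",np.degrees(np.arcsin(d[2]/np.linalg.norm(d))),"yaw",np.degrees(np.arctan2(d[1],d[0])))
p,R=now()
for pitch in (-35,-33):   # iron axis by kinematics (lean 7.8 at grip)
  x=R.apply([np.cos(np.radians(35-7.8)),0,np.sin(np.radians(35-7.8))]);
print("kin axis",x.round(3),"plug",(p+.12*x).round(3),"off plate",(p+.12*x-[.551,-.142,0])[:2].round(3))
# cheese and plate displacement
for n,c0,c1,roi,test in (("cheese",load("top0.npz"),t,(272,325,190,242),lambda h:(h[:,:,0]>18)&(h[:,:,0]<32)&(h[:,:,2]>200)),):
  for c in (c0,c1):
    m=test(cv2.cvtColor(c["pixels"],cv2.COLOR_RGB2HSV)).astype(np.uint8);z=np.zeros_like(m);z[roi[2]:roi[3],roi[0]:roi[1]]=m[roi[2]:roi[3],roi[0]:roi[1]]
    k=max(cv2.findContours(z,0,2)[0],key=cv2.contourArea);print(n,cv2.minEnclosingCircle(k))
```

```text
[ 0.489 -0.115  0.197] [ 0.604 -0.154  0.188] 0.003060179180116969 0.007300015293418895 0.12129885862471368 pitch -4.092780742214638 yaw -18.99367144383884
t 7.5 F [ 0.06  0.41 -0.39] q [ 0.69 -0.36 -0.56  2.29 -0.13  0.7  -1.72] grip 0.22662808968035658 63.50687384605408
kin axis [ 0.943 -0.333 -0.006] plug [ 0.551 -0.136  0.2  ] off plate [0.    0.006]
cheese ((297.1072692871094, 216.98013305664062), 19.339597702026367)
cheese ((297.1080017089844, 216.97999572753906), 19.339073181152344)
```

Call:
move_arm([
  [[0,0,0],[0,0,0],-1],
  [[0,0,0],[0,0,0],-1],
  [[0,0,0],[0,0,0],-1],
  [[0,0,0],[0,0,0],-1],
])

```text
clock: 7.9
position: [0.4379, -0.0963, 0.2007]
ee_rot: [0.958, -0.165, 0.23, 0.04]
ft_force: [0.1, 0.3, -0.9]
grip_width: 0.218
grasp_force: 63.5
```

```bash
python3 -c "
from plan import *
print(now()[0])
from workcell import order
print(order.hand_in())"
```

```text
t 7.9 F [ 0.08  0.25 -0.91] q [ 0.69 -0.36 -0.56  2.29 -0.13  0.7  -1.72] grip 0.2180384578377365 63.50928068161011
[ 0.43794522 -0.09629292  0.20070287]
the job is handed in; nothing more can be done
None
```

The iron was drawn straight out without shifting the cheese and is held by its handle, level to within about 4 degrees, with the plug facing up about 0.2 m above the worktop and within 1 cm of the plate's centre; I handed it in at 7.9 s, and no verdict came back.

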